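# Show the tongue of a channel offcut to the inspection camera

### The job

Take the aluminium channel offcut whose one end is cut back to a flat tongue out of the rack and show the tongue to the inspection camera: the end of the tongue on the lens's line of sight 60 mm in front of the glass, the offcut pointing straight at the lens along that sloping line of sight, open side up and not rolled to either side. Leave the other offcuts and everything else on the bench where they are and do not bump the camera. Finish while still holding the offcut there in the air, motionless.

Things in the scene. Friction and masses are not known exactly. Their poses are not given: they have to be found in the camera images.
- tongue_channel: the part to show: bare aluminium U-channel, 30 mm wide, 25 high, walls 3, about 100 g, open side up. Base 180 mm long; at one end the side walls stop 30 mm short, leaving a flat tongue. Origin: centre of the base's underside; x along it to the tongue (lies away from the robot), y across, z up. Side walls from x=-90 to 60 mm; grip across them, centre of mass near x=-8 mm. In any of the 4 rack slots
- tongue_end (a point): middle of the tongue's end edge: 90 mm along x from the channel's origin, 1.5 mm above its underside
- camera_head: inspection camera head: grey box, white ring light 68 mm across round the lens. Origin at the centre of the lens glass, 270 mm above the bench; x out of the lens along its line of sight, which points 20 degrees below level; y level, z the head's own up (20 degrees off vertical). The box reaches 90 mm behind the glass
- focus (a point): the focus point, in empty air on the line of sight 60 mm in front of the lens glass (249 mm above the bench)
- camera_stand: fixed stand of that camera, at the robot's right, camera looking roughly to the robot's left: dark base plate 120x120x18 mm, steel post 348 mm high behind the head. Origin on the bench 60 mm behind the lens glass, x level in the direction of view
- rack: fixed wooden rack with four slots 36 mm wide at y=-105, -35, 35, 105 mm: board 200x280x12 mm and two cross bunks 20 mm thick at x=-70 and 70 mm; the offcuts lie on the bunk tops, 45 mm above the bench, between lugs 15 mm higher. Origin on the bench under its centre; x along the slots away from the robot, z up
- plain_channel: another aluminium U-channel offcut, walls full length, no tongue, in a rack slot; 180 mm long, 30 mm wide, 25 mm high; origin at the centre of its underside, x along its length, z up
- box_tube: aluminium box-tube offcut, closed all round, in a rack slot; 180 mm long, 30 mm wide, 25 mm high; origin at the centre of its underside, x along its length, z up
- angle: aluminium L-angle offcut, one upright leg, in a rack slot; 180 mm long, 30 mm wide, 25 mm high; origin at the centre of its underside, x along its length, z up
- tape_measure: bystander: grey tape measure 72x36x60 mm standing on edge, loose
- screw_tray: bystander: black open tray of screws 110x150x40 mm, loose
- mug: bystander: white mug, 80 mm across, 92 mm high, loose
- glue_bottle: bystander: white bottle 60 mm across, 170 mm high, loose
- try_square: bystander: try square, wooden stock 110 mm and steel blade 150 mm, lying flat, loose; origin under the stock
- screwdriver: bystander: screwdriver lying flat, loose
- timber_block: bystander: block of pale timber 90x55x38 mm, loose
Mind the look-alikes: they are no part of the job. What is shaped like the tongue_channel but green or pink is not meant.

How it is judged:
By the outcome, as a careful person would: the job done as asked, in the order asked, and still so for the second after the job is handed in, while the arm keeps its last pose, push and grip.
It also fails if it takes over 35 s, if anything falls off the work surface, if the arm or the gripper's body presses on something with over 40 N, if the wrist force passes 120 N, or if a joint passes its speed limit or range.

### The arm

A 6-joint arm with a two-finger parallel gripper is mounted at the origin on the work surface. World frame = base frame: x ahead of the robot, y to its left, z up, the work surface at z = 0. Lengths are in m, angles in rad, forces in N, time in s.
With the tool pointing down it reaches from about 0.3 to 0.875 m from the base axis. Payload 6.4 kg.
Tool frame: the origin (TCP) lies midway between the tips of the shut fingers; the grasp point (between the pads) lies 19 mm behind it; x points along the fingers, y is the direction in which the jaws open and shut, and the axes are right-handed (so a half turn about x gives the same grasp; the last joint's range is limited). The gripper opens to 85 mm and grips with 20 to 120 N. Pads are 22 mm wide; open, the fingers measure 114 mm over their backs; the gripper's body (76 mm by 85 mm) begins 54 mm behind the grasp point. The pads swing forward as they close: fully open they stand 13 mm farther back than shut.
Start: joints at [0.918, 0.181, 1.607, -0, 1.354, -0.206], TCP at [0.248, 0.519, 0.231] pointing down, gripper open.
Joint ranges: [-2.99, 2.99], [-0.89, 2.07], [0.3, 2.58], [-1.14, 4.28], [0, 2.63], [-3.12, 3.12]. Speed limits (rad/s): [2.57, 2.57, 3.01, 3.14, 3.14, 3.14].

### API

Orientations are given as a unit quaternion [w, x, y, z].
In Python, from bench import ctrl gives the robot as it stands.
- The arm moves only by the tool step_arm, never from a script. Its argument "motion" is a list of rows, each a list of 7 numbers: the shift along the tool's x, y, z in mm, then the turn, a rotation vector about the tool's x, y, z in degrees, then the closure in counts, from 0 (fully open) to 255 (shut). In form: [[tx, ty, tz, rx, ry, rz, hand], ...]. A call has 1 to 10 rows; each row is the pose to reach, as a shift and turn from the pose commanded when the call began, along the tool's axes at that moment; what a row does not reach only later rows make up. A row lasts 1/8 s, in which the tool goes at most 62.5 mm and 10.7 degrees, less where a joint would pass 70% of its speed; a pose out of reach is approached as far as the arm can. A call with a gripper value outside its range is refused whole. The fingers move at their own pace and stop on an object; the grip force is fixed at half the most. Time passes only in rows, so rows that repeat a pose let the fingers close. It gives the time, the measured TCP pose, the force and the opening at its end, in the units of the state.
- ctrl.get_obs(): the state, without advancing time (a new reading comes with each control period).
- ctrl.camera(name): name is "scene" or "top" or "wrist"; returns (picture, depth): 480x640x3 uint8, red, green, blue; 480x640 float32, m along the optical axis (not along the pixel's ray), 0 where there is no reading.
- ctrl.camera_info(name): a dict with "fx", "fy", "cx", "cy" (pixels), "T" (4x4, takes a point from camera to world coordinates); the wrist camera has in their place "hand_eye" (4x4, takes a point from camera to tool coordinates, whose origin is the TCP and whose axes are the tool frame's). Camera axes: x right, y down, z forward; pixel columns grow to the right and rows downward; lengths in m; the calibration is good to about 2 mm. A picture is of the moment at which its call begins: read the wrist's pose just before it. camera_info takes no time and is no camera call.
- ctrl.hand_in(): hands the job in, once; it reports no verdict.
The state is a dict: "time_s": time; "q": joint angles; "dq": joint speeds; "joint_efforts": joint torques, N m; "eef_pos": TCP position; "eef_rot": TCP orientation; "wrist_force": force on the tool from outside, world axes, zero at the start; "torque": the same for the moment, N m; "opening": opening from 0.0 (shut) to 1.0 (fully open).
Only numpy, scipy, OpenCV 4.12 (cv2) and the standard library are available. Lean on these libraries where they do the work, as an engineer would, in place of code of your own. Each camera call takes 0.05 s, during which the arm holds its last target. There are 200 camera calls.

## Working session

There is one attempt and no reset: what is moved stays moved. The work goes in short steps, Python scripts to look and compute and a tool call to move; the robot and the scene stay as the last step left them, time stands still between calls to the robot, and variables do not carry over. Pictures are saved under pics/ and viewed, about 8 in all and at most 12, crops included, and the job is handed in when it is done.

Besides the shell and the picture viewer there is one more tool, called after ">>>" as a command line: name --pt "numbers of a row" for each row, then --argument value for the rest. step_arm: Moves the arm, as the interface text tells. Its arguments: {"type":"object","properties":{"motion":{"type":"array","items":{"type":"array","items":{"type":"number"}}}},"required":["motion"]}

```bash
ls; mkdir -p pics; python3 - <<'E'
from bench import ctrl
import cv2,numpy as np
o=ctrl.get_obs();print(o)
for n in("scene","top"):
    p,d=ctrl.camera(n);i=ctrl.camera_info(n);print(n,i)
    cv2.imwrite(f"pics/{n}0.png",p[:,:,::-1]);np.save(f"pics/{n}0.npy",d)
print(ctrl.camera_info("wrist"))
E
```

```text
pics
{'time_s': 0.0, 'q': array([ 9.17729827e-01,  1.81564408e-01,  1.60803069e+00,  9.48402311e-06,
        1.35378447e+00, -2.06325675e-01]), 'dq': array([ 0.00102926, -0.00012973,  0.00176125,  0.00271805,  0.00070101,
       -0.00087552]), 'joint_efforts': array([-1.19493334e-04, -4.44890249e+01, -3.51328683e+01, -1.87828614e-04,
        9.45926149e-03,  4.18329137e-05]), 'eef_pos': array([0.24806328, 0.51811719, 0.23036005]), 'eef_rot': array([ 0.68927309,  0.15606424,  0.68980542, -0.15721018]), 'wrist_force': array([-0.22031739, -0.19992728, -0.10027791]), 'torque': array([ 0.0041486 , -0.02565196,  0.03772821]), 'opening': 1.0003473450360496}
scene {'fx': 527.9028066559005, 'fy': 527.9028066559005, 'cx': 322.52063842327277, 'cy': 237.52558756809682, 'T': array([[-0.72850803,  0.56063404, -0.39365661,  1.13602809],
       [ 0.68482651,  0.61028029, -0.39820927,  0.60270082],
       [ 0.0169912 , -0.55968513, -0.82853114,  1.38907786],
       [ 0.        ,  0.        ,  0.        ,  1.        ]])}
top {'fx': 602.7915940633699, 'fy': 602.7915940633699, 'cx': 313.39612075604055, 'cy': 247.21486913135146, 'T': array([[ 2.71613979e-02, -9.77204509e-01,  2.10555470e-01,
         2.47194570e-01],
       [-9.99631037e-01, -2.65984354e-02,  5.50574789e-03,
         3.41966623e-02],
       [ 2.20204414e-04, -2.10627327e-01, -9.77566407e-01,
         1.65086131e+00],
       [ 0.00000000e+00,  0.00000000e+00,  0.00000000e+00,
         1.00000000e+00]])}
{'fx': 399.2098425199208, 'fy': 399.2098425199208, 'cx': 319.1345555399709, 'cy': 239.48375129891207, 'hand_eye': array([[-7.93074955e-04, -3.24309194e-01,  9.45950801e-01,
        -1.42479394e-01],
       [ 9.99999348e-01, -1.03451860e-03,  4.83714951e-04,
         7.68619278e-04],
       [ 8.21730490e-04,  9.45950568e-01,  3.24309803e-01,
        -8.41200730e-02],
       [ 0.00000000e+00,  0.00000000e+00,  0.00000000e+00,
         1.00000000e+00]])}
```

View pics/top0.png

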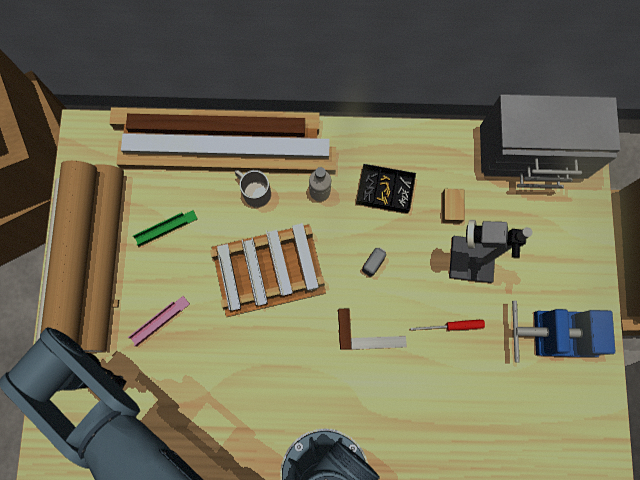

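View pics/scene0.png

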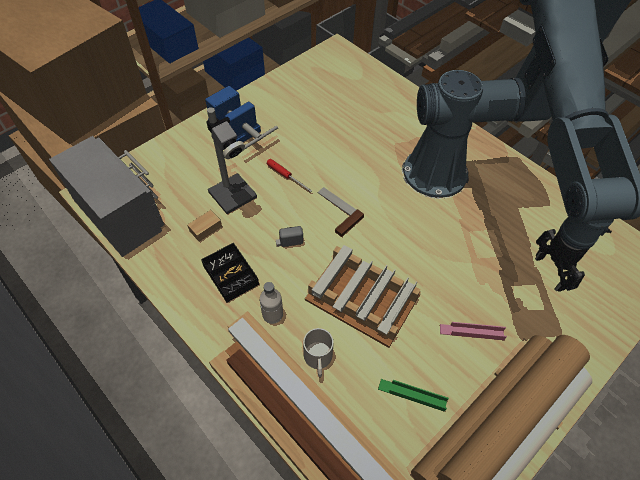

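The top view shows the rack at (268,268) with four offcuts at about (229,277), (254,272), (279,263) and (306,257). The camera head is at (487,235). The green and pink channels at left are decoys. I'll enlarge the rack and the camera.

```bash
python3 - <<'E'
import cv2,numpy as np
t=cv2.imread("pics/top0.png");s=cv2.imread("pics/scene0.png")
a=cv2.resize(t[215:325,205:335],(700,592),interpolation=cv2.INTER_CUBIC)
b=cv2.resize(s[240:350,300:425],(680,598),interpolation=cv2.INTER_CUBIC)
cv2.imwrite("pics/c1.png",a);cv2.imwrite("pics/c2.png",b)
E
```

```text
(no output)
```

View pics/c1.png

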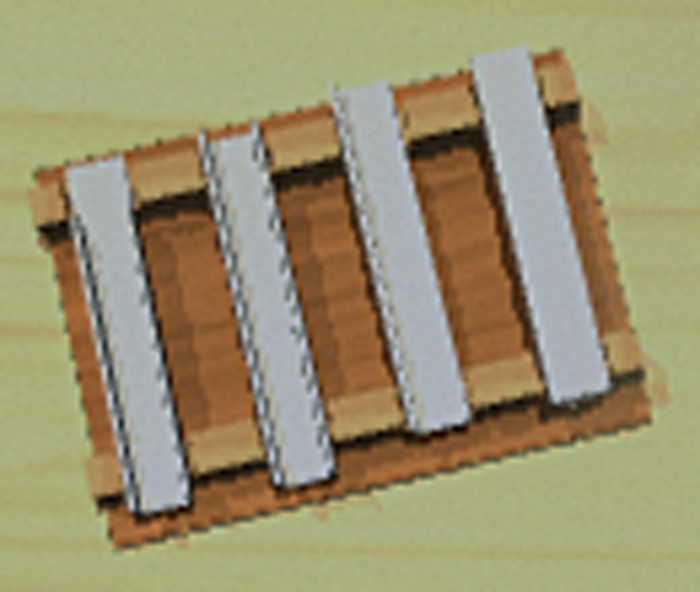

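View pics/c2.png

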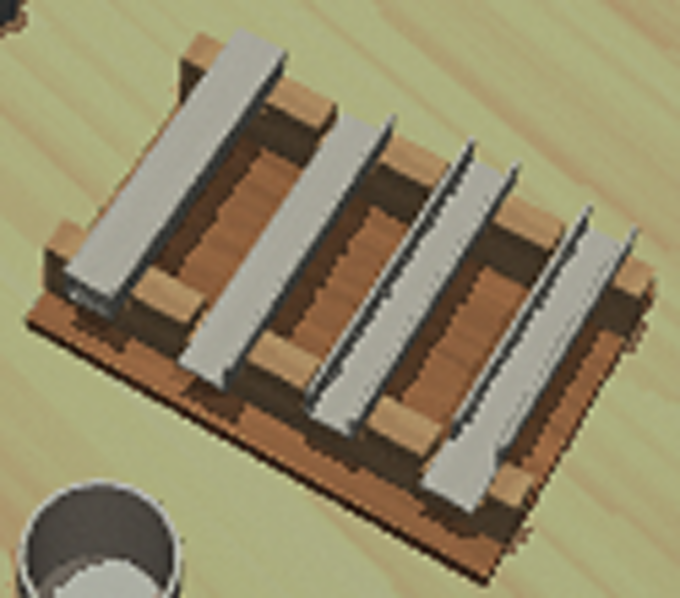

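The candidates, left to right in the top view:
- (229,277): side walls stop short at the far end, leaving a flat tongue. This is the part I want.
- (254,272): full-length U-channel.
- (279,263): angle.
- (306,257): box tube.

The enlarged scene crop confirms it, with the tongue at about (460,480) and the wall ends at (455,435) and (500,455). Next I'll work out the geometry.

```bash
cat > h.py <<'E'
import numpy as np,cv2
from scipy.spatial.transform import Rotation as R
def cloud(d,i,T=None):
    v,u=np.mgrid[:480,:640]
    P=np.stack([(u-i['cx'])/i['fx']*d,(v-i['cy'])/i['fy']*d,d],-1)
    T=i['T'] if T is None else T
    W=P@T[:3,:3].T+T[:3,3]; W[d<=0]=np.nan
    return W
def rot(q): return R.from_quat([q[1],q[2],q[3],q[0]])
E
python3 - <<'E'
from h import *
from bench import ctrl
for n in("top","scene"):
    W=cloud(np.load(f"pics/{n}0.npy"),ctrl.camera_info(n)); im=cv2.imread(f"pics/{n}0.png")
    np.save(f"pics/{n}W.npy",W)
    print(n,"bench z",np.nanmedian(W[300:320,240:260,2] if n=="top" else W[170:180,300:310,2]))
    # rack channels: greyish pixels near rack
    sat=im.max(2).astype(int)-im.min(2)
    # rack via world box
    u,v=(229,277) if n=="top" else (384,315)
    print(W[v,u])
    c=np.array([W[v,u,0],W[v,u,1]])
    m=(np.hypot(W[...,0]-.5,W[...,1]-.2)<.35)&(sat<35)&(W[...,2]>.03)&(W[...,2]<.085)
    k,lab,st,ce=cv2.connectedComponentsWithStats(m.astype(np.uint8),connectivity=4)
    for j in range(1,k):
        if st[j,4]>60:
            P=W[lab==j]; r=cv2.minAreaRect(P[:,:2].astype(np.float32)*1000)
            print(ce[j].round(),st[j,4],np.round(r[0],1),np.round(r[1],1),round(r[2],1),"z",np.percentile(P[:,2],[5,50,95]).round(4))
    # camera head
    m=(W[...,2]>.2)&(W[...,2]<.36)&(W[...,1]<-.15)&(W[...,0]>.3)&(W[...,0]<.9)
    k,lab,st,ce=cv2.connectedComponentsWithStats(m.astype(np.uint8))
    for j in range(1,k):
        if st[j,4]>60:
            P=W[lab==j];print("head",ce[j].round(),st[j],P.min(0).round(3),P.max(0).round(3))
            w=im[lab==j].min(1)>170;Q=P[w];print("white",len(Q),Q.mean(0).round(4),Q.min(0).round(3),Q.max(0).round(3))
E
```

```text
top bench z 0.01002696035937145
[0.50474592 0.26847674 0.04508894]
[252. 179.] 176 [774.8 216.9] [32.4 70.8] 20.3 z [0.0338 0.0592 0.0827]
[319. 194.] 133 [746.5  31.3] [58.6 27.3] 87.2 z [0.0323 0.0606 0.0819]
[259. 198.] 164 [728.8 199.1] [30.6 77. ] 22.1 z [0.0323 0.0592 0.0806]
[266. 267.] 3276 [535.3 167. ] [193.3 278.1] 14.9 z [0.0419 0.0514 0.0743]
[373. 262.] 331 [ 557.1 -121.8] [35.9 71.6] 58.0 z [0.0484 0.0591 0.0661]
head [561. 137.] [ 501  123  119   28 1843] [ 0.832 -0.732  0.2  ] [ 0.9   -0.43   0.213]<stdin>:25: RuntimeWarning: Mean of empty slice.
  ret = um.true_divide(
Traceback (most recent call last):
ValueError: zero-size array to reduction operation minimum which has no identity
```

```bash
python3 - <<'E'
from h import *
from bench import ctrl
o=ctrl.get_obs();print(rot(o['eef_rot']).as_matrix().round(3))
for n in("top","scene"):
    W=np.load(f"pics/{n}W.npy"); im=cv2.imread(f"pics/{n}0.png")
    b=(slice(210,300),slice(440,540)) if n=="top" else (slice(90,220),slice(195,265))
    P=W[b].reshape(-1,3);I=im[b].reshape(-1,3)
    for nm,m in(("white",(I.min(1)>150)&(P[:,2]>.2)),("all",P[:,2]>.2),("base",(P[:,2]>.012)&(P[:,2]<.024)&(I.max(1)<110))):
        Q=P[m]; print(n,nm,len(Q),Q.mean(0).round(4),np.percentile(Q,[2,98],axis=0).round(3).tolist())
        if nm!="all" and len(Q)>10:
            r=cv2.minAreaRect(Q[:,:2].astype(np.float32)*1000);print(np.round(r[0],1),np.round(r[1],1),r[2])
s=cv2.imread("pics/scene0.png");t=cv2.imread("pics/top0.png")
cv2.imwrite("pics/c3.png",np.hstack([cv2.resize(s[95:215,195:275],(400,600),interpolation=2),cv2.resize(t[205:295,430:490+0],(400,600),interpolation=2)]))
E
```

```text
[[-0.001  0.432  0.902]
 [-0.001  0.902 -0.432]
 [-1.    -0.002 -0.   ]]
top white 89 [ 0.5864 -0.3213  0.3062] [[0.567, -0.423, 0.298], [0.605, -0.312, 0.345]]
[ 574.3 -364.9] [113.7  40.3] 76.31641387939453
top all 1510 [ 0.5737 -0.3766  0.3068] [[0.535, -0.438, 0.266], [0.605, -0.313, 0.349]]
top base 1362 [ 0.5726 -0.3886  0.0183] [[0.519, -0.451, 0.012], [0.682, -0.334, 0.024]]
[ 614.6 -384.9] [152.  190.8] 85.52851867675781Traceback (most recent call last):
  File "<stdin>", line 5, in <module>
    fid = stack.enter_context(open(os.fspath(file), "rb"))
                              ~~~~^^^^^^^^^^^^^^^^^^^^^^^
FileNotFoundError: [Errno 2] No such file or directory: 'pics/sceneW.npy'
```

```bash
python3 - <<'E'
from h import *
from bench import ctrl
W=cloud(np.load("pics/scene0.npy"),ctrl.camera_info("scene"));np.save("pics/sceneW.npy",W)
im=cv2.imread("pics/scene0.png")
b=(slice(125,165),slice(215,255))
P=W[b].reshape(-1,3);I=im[b].reshape(-1,3)
m=(I.min(1)>120)&(P[:,2]>.2);Q=P[m];print(len(Q),Q.mean(0),np.percentile(Q,[2,98],axis=0).round(3).tolist())
# plane of box top from top view (RANSAC-ish): points on head top, z>.28
T=np.load("pics/topW.npy")
for v in range(216,256,3): print(v,[tuple((T[v,u]*1000).round().astype(int)) for u in (468,473,478,484,490,496,502)])
s=cv2.imread("pics/scene0.png");t=cv2.imread("pics/top0.png")
cv2.imwrite("pics/c3.png",np.hstack([cv2.resize(s[95:215,195:275],(400,600),interpolation=2),cv2.resize(t[205:285,455:515],(390,600)[::1],interpolation=2)]))
E
```

```text
106 [ 0.59315387 -0.33133921  0.30439368] [[0.563, -0.388, 0.289], [0.615, -0.31, 0.324]]
216 [(np.int64(706), np.int64(-392), np.int64(-2)), (np.int64(704), np.int64(-405), np.int64(5)), (np.int64(707), np.int64(-421), np.int64(-3)), (np.int64(707), np.int64(-437), np.int64(-1)), (np.int64(705), np.int64(-452), np.int64(7)), (np.int64(707), np.int64(-471), np.int64(2)), (np.int64(706), np.int64(-487), np.int64(5))]
219 [(np.int64(696), np.int64(-391), np.int64(2)), (np.int64(694), np.int64(-403), np.int64(9)), (np.int64(698), np.int64(-421), np.int64(-5)), (np.int64(696), np.int64(-435), np.int64(7)), (np.int64(700), np.int64(-456), np.int64(-8)), (np.int64(698), np.int64(-470), np.int64(1)), (np.int64(698), np.int64(-487), np.int64(2))]
222 [(np.int64(688), np.int64(-391), np.int64(0)), (np.int64(609), np.int64(-327), np.int64(296)), (np.int64(688), np.int64(-419), np.int64(1)), (np.int64(606), np.int64(-348), np.int64(311)), (np.int64(605), np.int64(-361), np.int64(313)), (np.int64(605), np.int64(-374), np.int64(317)), (np.int64(605), np.int64(-387), np.int64(318))]
225 [(np.int64
[... 3018 characters left out ...]
.int64(-424), np.int64(191))]
252 [(np.int64(597), np.int64(-384), np.int64(20)), (np.int64(597), np.int64(-398), np.int64(19)), (np.int64(597), np.int64(-411), np.int64(22)), (np.int64(597), np.int64(-427), np.int64(23)), (np.int64(584), np.int64(-425), np.int64(86)), (np.int64(570), np.int64(-420), np.int64(155)), (np.int64(565), np.int64(-428), np.int64(179))]
255 [(np.int64(589), np.int64(-385), np.int64(14)), (np.int64(589), np.int64(-398), np.int64(18)), (np.int64(591), np.int64(-414), np.int64(12)), (np.int64(590), np.int64(-429), np.int64(17)), (np.int64(574), np.int64(-422), np.int64(97)), (np.int64(567), np.int64(-427), np.int64(132)), (np.int64(595), np.int64(-484), np.int64(-1))]
```

View pics/c3.png

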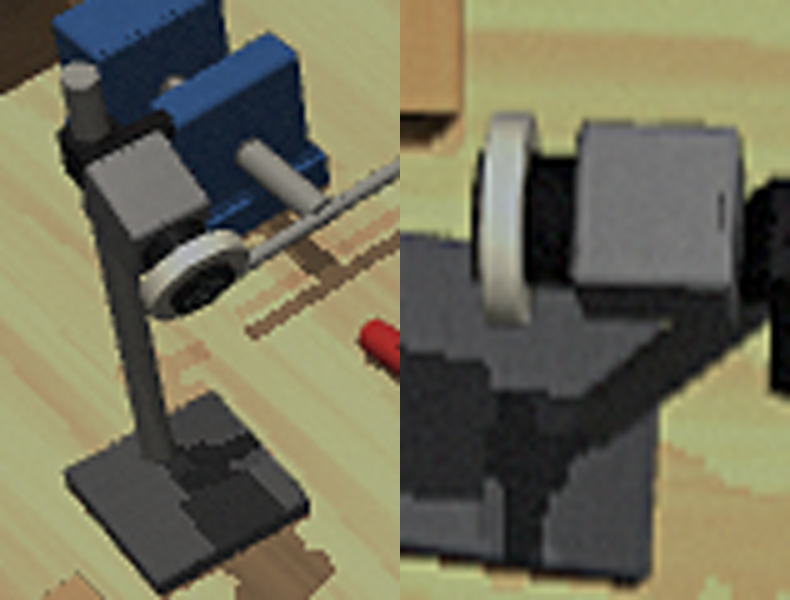

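The scene crop shows the ring face at about (200,275) left and the top-view ring at (505,215). The head looks roughly towards +y. I'll move the wrist camera in front of the lens to measure the ring face well.

```bash
cat >> h.py <<'E'
def delta(o,p,M,p0=None,M0=None):
    "shift mm and rotvec deg in current tool axes to reach TCP position p, matrix M"
    M0=rot(o['eef_rot']).as_matrix() if M0 is None else M0; p0=o['eef_pos'] if p0 is None else p0
    return (M0.T@(np.array(p)-p0)*1000).round(1),np.degrees(R.from_matrix(M0.T@M).as_rotvec()).round(2)
def frame(x,z):
    x=np.array(x,float)/np.linalg.norm(x); z=np.array(z,float); z-=x*(z@x); z/=np.linalg.norm(z)
    return np.stack([x,np.cross(z,x),z],1)
E
python3 - <<'E'
from h import *
from bench import ctrl
o=ctrl.get_obs()
print(delta(o,[.58,-.197,.375],frame([0,-.656,-.755],[0,-.755,.656])))
E
```

```text
(array([-143.9, -501.8,  608.3]), array([ 61.54, -36.47, -22.91]))
```

>>> step_arm --pt "-144 -502 608 61.5 -36.5 -22.9 0" --pt "-144 -502 608 61.5 -36.5 -22.9 0" --pt "-144 -502 608 61.5 -36.5 -22.9 0" --pt "-144 -502 608 61.5 -36.5 -22.9 0" --pt "-144 -502 608 61.5 -36.5 -22.9 0" --pt "-144 -502 608 61.5 -36.5 -22.9 0" --pt "-144 -502 608 61.5 -36.5 -22.9 0" --pt "-144 -502 608 61.5 -36.5 -22.9 0" --pt "-144 -502 608 61.5 -36.5 -22.9 0" --pt "-144 -502 608 61.5 -36.5 -22.9 0"

```text
time_s: 1.35
eef_pos: [0.5073, -0.0411, 0.3435]
eef_rot: [0.644, 0.294, 0.294, -0.643]
wrist_force: [0.6, 0.1, -0.5]
opening: 0.998
```

```bash
python3 - <<'E'
from h import *
from bench import ctrl
o=ctrl.get_obs();print(o['q'].round(2))
print(delta(o,[.58,-.197,.375],frame([0,-.656,-.755],[0,-.755,.656])))
E
```

```text
[ 0.1   0.06  1.67 -0.71  1.51  0.18]
(array([ 78.4,  72.5, 138.5]), array([ 0.04, -0.06, -0.05]))
```

>>> step_arm --pt "78 72 138 0 0 0 0" --pt "78 72 138 0 0 0 0" --pt "78 72 138 0 0 0 0" --pt "78 72 138 0 0 0 0" --pt "78 72 138 0 0 0 0"

```text
time_s: 1.98
eef_pos: [0.5784, -0.1942, 0.3742]
eef_rot: [-0.643, -0.294, -0.294, 0.643]
wrist_force: [0.4, 0.5, -1.1]
opening: 1.001
```

```bash
cat > wl.py <<'E'
from h import *
from bench import ctrl
def shot(name):
    o=ctrl.get_obs();p,d=ctrl.camera("wrist");i=ctrl.camera_info("wrist")
    T=np.eye(4);T[:3,:3]=rot(o['eef_rot']).as_matrix();T[:3,3]=o['eef_pos'];T=T@i['hand_eye']
    cv2.imwrite(f"pics/{name}.png",p[:,:,::-1]);W=cloud(d,i,T);np.savez(f"pics/{name}.npz",W=W,T=T,d=d)
    return o,p,W,T,i
E
python3 - <<'E'
from wl import *
o,*_=shot("w1");print(o['eef_pos'],o['q'].round(2),abs(o['dq']).max())
E
```

```text
[ 0.57839468 -0.19421942  0.3741638 ] [-0.18  0.14  1.52 -0.71  1.38 -0.08] 0.026248493763149763
```

View pics/w1.png

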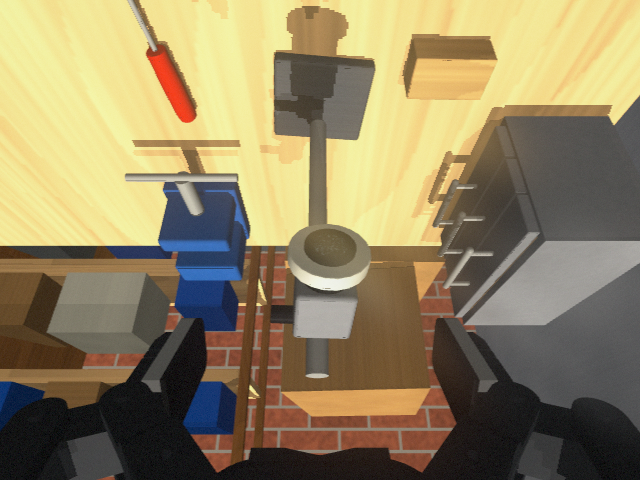

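The ring's face is in clear view at about (329,258), with the dark glass centred near (330,247). The base plate corners are near (278,53), (375,60), (362,138) and (275,130).

```bash
python3 - <<'E'
from wl import *
z=np.load("pics/w1.npz");W=z['W'];im=cv2.imread("pics/w1.png")
def plane(P):
    for _ in range(6):
        c=P.mean(0);n=np.linalg.svd(P-c)[2][2];r=(P-c)@n;P=P[abs(r)<max(2*r.std(),.0012)]
    return c,n*np.sign(n[1]),len(P),r.std()
v,u=np.mgrid[:480,:640]
near=(np.hypot(u-329,v-258)<50)
ring=near&(im.min(2)>150)&(W[...,2]>.2);print("ring",ring.sum())
# ring front face: the annulus between glass ellipse and rim: bright points with v<270
c,n,k,s=plane(W[ring]);print("ringplane",c.round(4),n.round(3),k,s, "pitch",np.degrees(np.arcsin(n[2])),"yaw",np.degrees(np.arctan2(n[1],n[0])))
gl=near&(im.max(2)<130)&(v<268)&(v>226)&(abs(u-329)<28);print("glass",gl.sum())
c,n,k,s=plane(W[gl]);print(c.round(4),n.round(3),k,s,"pitch",np.degrees(np.arcsin(n[2])),"yaw",np.degrees(np.arctan2(n[1],n[0])))
# box top & base plate
for nm,b in(("boxtop",(slice(300,334),slice(300,350))),("plate",(slice(56,132),slice(280,362)))):
    P=W[b].reshape(-1,3);
    if nm=="plate":
        P=W[40:145,265:385].reshape(-1,3);I=im[40:145,265:385].reshape(-1,3)
        P=P[(abs(P[:,2]-.018)<.012)&(I.max(1)<140)]
        r=cv2.minAreaRect(P[:,:2].astype(np.float32)*1000);print("plate",r,np.median(P,0))
    else:
        c,n,k,s=plane(P);print(nm,c.round(4),n.round(3),k,s)
cr=cv2.resize(im[205:305,270:390],(780,650)[::1],interpolation=2)[:600];cv2.imwrite("pics/c4.png",np.hstack([cr[:600,:780]]))
E
```

```text
ring 1094
ringplane [ 0.585  -0.323   0.3048] [-0.025  0.161  0.987] 779 0.0014645458665864912 pitch 80.61264414102241 yaw 98.82606660903534
glass 1752Traceback (most recent call last):
  File "<stdin>", line 13, in <module>
  File "<stdin>", line 5, in plane
    u, s, vh = gufunc(a, signature=signature)
               ~~~~~~^^^^^^^^^^^^^^^^^^^^^^^^
    raise LinAlgError("SVD did not converge")
numpy.linalg.LinAlgError: SVD did not converge
```

```bash
cat > hd.py <<'E'
from wl import *
z=np.load("pics/w1.npz");W=z['W'];im=cv2.imread("pics/w1.png")
def plane(P):
    P=P[np.isfinite(P).all(1)]
    for _ in range(6):
        c=P.mean(0);n=np.linalg.svd(P-c,full_matrices=False)[2][2];r=(P-c)@n;P=P[abs(r)<max(2*r.std(),.0012)]
    return c,n*np.sign(n[1]),len(P),r.std()
v,u=np.mgrid[:480,:640]
E
python3 - <<'E'
from hd import *
near=(np.hypot(u-329,v-258)<50)
gl=near&(im.max(2)<150)&(v<268)&(v>226)&(abs(u-329)<28);print("glass",gl.sum(),np.isfinite(W[gl]).all(1).sum())
c,n,k,s=plane(W[gl]);print(c.round(4),n.round(3),k,s,"pitch",np.degrees(np.arcsin(n[2])),"yaw",np.degrees(np.arctan2(n[1],n[0])))
c,n,k,s=plane(W[300:334,300:350].reshape(-1,3));print("boxtop",c.round(4),n.round(3),k,s)
P=W[40:145,265:385].reshape(-1,3);I=im[40:145,265:385].reshape(-1,3)
P=P[(abs(P[:,2]-.018)<.012)&(I.max(1)<140)]
r=cv2.minAreaRect(P[:,:2].astype(np.float32)*1000);print("plate",r,np.median(P,0))
for row in range(216,300,6): print(row,[(W[row,q]*1000).round().astype(int).tolist() if np.isfinite(W[row,q]).all() else None for q in (300,315,330,345,360)])
cv2.imwrite("pics/c4.png",cv2.resize(im[215:305,270:390],(800,600),interpolation=2))
E
```

```text
glass 2204 2194
[ 0.5854 -0.3151  0.2718] [ 0.064  0.936 -0.345] 2152 0.001811015734406161 pitch -20.199826532960202 yaw 86.09081104635563
boxtop [ 0.5824 -0.3602  0.314 ] [0.033 0.341 0.94 ] 1666 0.00047260755769290834
plate ((579.0350341796875, -392.8203430175781), (120.4248275756836, 118.33032989501953), 84.44674682617188) [ 0.57917271 -0.37722006  0.01760694]
216 [[541, -679, 0], [573, -420, 173], [599, -680, 0], [628, -680, 0], [657, -680, 0]]
222 [[540, -701, 0], [573, -420, 181], [599, -703, -2], [629, -702, -1], [659, -700, 0]]
228 [[539, -722, 1], [574, -325, 248], [587, -328, 246], [600, -329, 245], [661, -723, 0]]
234 [[562, -322, 256], [575, -318, 258], [587, -318, 258], [599, -320, 257], [663, -747, 0]]
240 [[562, -320, 263], [575, -316, 265], [587, -317, 264], [599, -319, 263], [612, -324, 260]]
246 [[563, -317, 270], [575, -313, 272], [587, -313, 272], [599, -316, 270], [611, -322, 267]]
252 [[563, -313, 277], [575, -311, 279], [586, -311, 278], [598, -313, 277], [611, -319, 274]]
258 [[563, -312, 283], [575, -308, 285], [586, -309, 285], [598, -310, 285], [610, -318, 280]]
264 [[563, -309, 290], [575, -310, 290], [586, -309, 290], [598, -314, 288], [610, -315, 287]]
270 [[563, -311, 294], [575, -308, 295], [586, -310, 295], [598, -312, 294], [609, -313, 293]]
276 [[563, -317, 297], [575, -308, 301], [586, -307, 301], [597, -309, 300], [610, -317, 296]]
282 [[562, -343, 290], [575, -313, 303], [586, -311, 304], [598, -314, 303], [695, -1086, -44]]
288 [[562, -340, 297], [575, -337, 298], [586, -317, 307], [598, -320, 305], [694, -1087, -25]]
294 [[562, -338, 303], [575, -339, 302], [587, -340, 302], [599, -343, 301], [693, -1084, -6]]
```

View pics/c4.png

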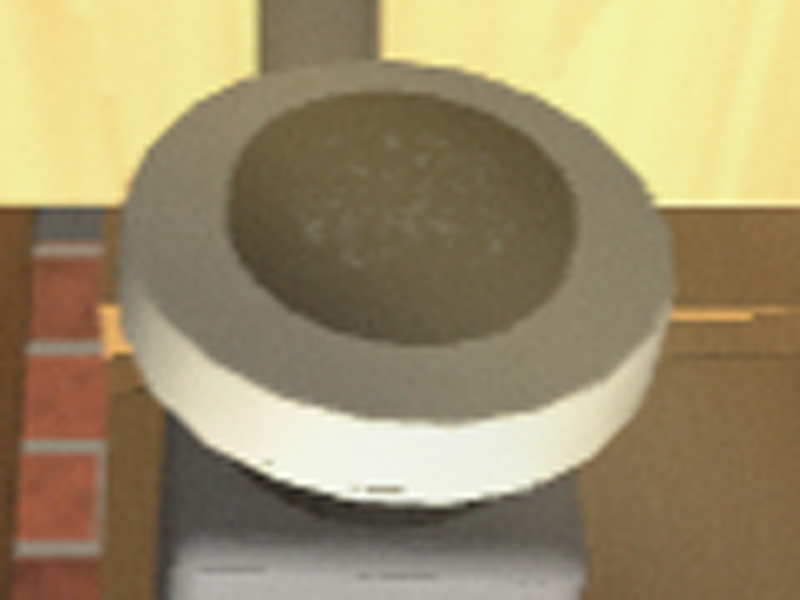

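```bash
python3 - <<'E'
from hd import *
g=np.radians
yaw=g(84.45);n=np.array([np.cos(yaw)*np.cos(g(20)),np.sin(yaw)*np.cos(g(20)),-np.sin(g(20))])
rx,ry=26.3,19.1
e=((u-330.45)/rx)**2+((v-247.7)/ry)**2
E=((u-329.4)/41.4)**2+((v-251.3)/27.4)**2
for nm,m in(("glass",e<.8),("ring",(e>1.3)&(E<.85))):
    P=W[m];P=P[np.isfinite(P).all(1)];s=P@n;P=P[abs(s-np.median(s))<.008]
    print(nm,len(P),"n.P med",np.median(P@n),"std",(P@n).std(),"centroid",P.mean(0).round(4))
    c,nn,k,sd=plane(P);print("  fit",nn.round(3),"pitch",np.degrees(np.arcsin(nn[2])).round(2),"yaw",np.degrees(np.arctan2(nn[1],nn[0])).round(2),sd)
# ray-plane for glass ellipse centre & ring centre
i=ctrl.camera_info("wrist");T=z['T']
def ray(U,V,off):
    d=T[:3,:3]@np.array([(U-i['cx'])/i['fx'],(V-i['cy'])/i['fy'],1]);c=T[:3,3]
    return c+d*(off-c@n)/(d@n)
P=W[e<.8];P=P[np.isfinite(P).all(1)];print("glass ctr",ray(330.45,247.7,np.median(P@n)).round(4))
P=W[(e>1.3)&(E<.85)];P=P[np.isfinite(P).all(1)];print("ring ctr",ray(329.4,251.3,np.median(P@n)).round(4))
# plate edges by top camera for yaw
Tm=np.load("pics/topW.npy")
P=W[302:332,304:346].reshape(-1,3);c,nn,k,s=plane(P);print("boxtop",nn,np.degrees(np.arctan2(nn[1],nn[0])))
M=np.array([(275,50)]);
b=((abs(W[...,2]-.018)<.008)&(u>265)&(u<385)&(v>40)&(v<145)&(im.max(2)<140)).astype(np.uint8)
q=cv2.minAreaRect(np.argwhere(b)[:,::-1].astype(np.float32));print(q)
E
```

```text
glass 1256 n.P med -0.33330733143922514 std 0.0006095297803799565 centroid [ 0.587  -0.3135  0.2732]
  fit [ 0.09   0.935 -0.342] pitch -19.97 yaw 84.48 0.00046861211322309695
ring 979 n.P med -0.33724583196072494 std 0.00047964475101144703 centroid [ 0.5844 -0.314   0.2826]
  fit [ 0.09   0.936 -0.341] pitch -19.96 yaw 84.5 0.00045638205303366846
glass ctr [ 0.587  -0.3134  0.2734]
ring ctr [ 0.5862 -0.3171  0.2747]
boxtop [0.03182385 0.33886763 0.94029568] 84.63495437879656
((321.0030212402344, 98.32305908203125), (100.58061218261719, 78.8934326171875), 5.06361722946167)
```

The glass and ring plane fits both give yaw 84.5° and pitch -20°, as they should. The lens is at about (0.587,-0.3135), and I'm taking the stated 0.270 for z because the camera reads 2–3 mm high. Next I'll go above the tongue channel.

```bash
python3 - <<'E'
from h import *
from bench import ctrl
o=ctrl.get_obs();a=np.radians(14)
print(delta(o,[.508,.268,.25],frame([0,0,-1],[np.cos(a),np.sin(a),0])))
E
```

```text
(array([-208.3,  -69.9, -430.4]), array([-98.94,  28.84,  36.9 ]))
```

>>> step_arm --pt "-208 -70 -430 -99 28.9 36.9 90" --pt "-208 -70 -430 -99 28.9 36.9 90" --pt "-208 -70 -430 -99 28.9 36.9 90" --pt "-208 -70 -430 -99 28.9 36.9 90" --pt "-208 -70 -430 -99 28.9 36.9 90" --pt "-208 -70 -430 -99 28.9 36.9 90" --pt "-208 -70 -430 -99 28.9 36.9 90" --pt "-208 -70 -430 -99 28.9 36.9 90" --pt "-208 -70 -430 -99 28.9 36.9 90" --pt "-208 -70 -430 -99 28.9 36.9 90"

```text
time_s: 3.28
eef_pos: [0.5067, 0.2687, 0.2502]
eef_rot: [0.706, -0.082, 0.7, 0.075]
wrist_force: [-0.8, -0.1, 0.8]
opening: 0.649
```

>>> step_arm --pt "0 0 0 0 0 0 90" --pt "0 0 0 0 0 0 90"

```text
time_s: 3.52
eef_pos: [0.5079, 0.267, 0.2503]
eef_rot: [0.707, -0.078, 0.699, 0.069]
wrist_force: [-0.5, 0.1, 0.3]
opening: 0.647
```

```bash
python3 - <<'E'
from wl import *
o,*_=shot("w2");print(o['eef_pos'],o['q'].round(2),rot(o['eef_rot']).as_matrix().round(3),o['opening'])
E
```

```text
[0.5079162  0.26702039 0.25027385] [ 0.29  0.16  1.59 -0.01  1.38 -1.49] [[ 0.013 -0.207  0.978]
 [-0.011  0.978  0.207]
 [-1.    -0.014  0.01 ]] 0.6469463652875159
```

View pics/w2.png

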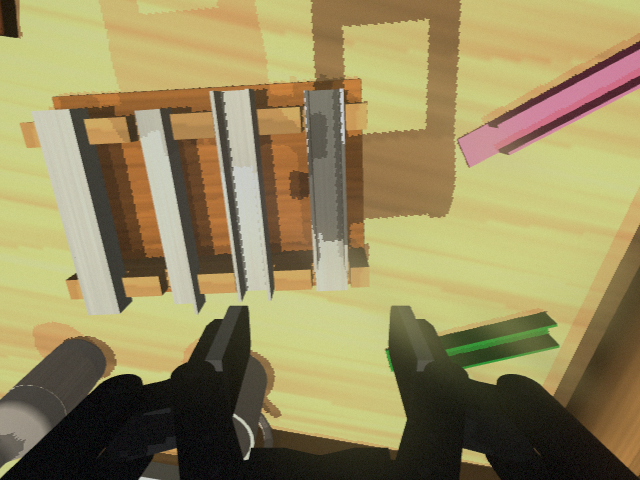

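The target's dark floor runs from (325,90) to (332,292), with the tongue at the bottom end. I'll fit its pose from the depth.

```bash
python3 - <<'E'
from wl import *
z=np.load("pics/w2.npz");W=z['W'];T=z['T']
B=W[80:300,285:375].reshape(-1,3);B=B[np.isfinite(B).all(1)]
I=cv2.imread("pics/w2.png")[80:300,285:375].reshape(-1,3)
a=np.radians(13)
for it in range(3):
    x=np.array([np.cos(a),np.sin(a)]);y=np.array([-x[1],x[0]])
    o=np.array([.508,.268]);s=(B[:,:2]-o)@x;t=(B[:,:2]-o)@y
    fl=(B[:,2]>.040)&(B[:,2]<.0535)&(abs(t-.0)<.03)&(abs(s)<.11)
    wa=(B[:,2]>.062)&(B[:,2]<.078)&(abs(t)<.03)
    # wall top lines
    for nm,m in(("wallL",wa&(t>0)),("wallR",wa&(t<0))):
        if m.sum()>20:
            p=np.polyfit(s[m],t[m],1);print(it,nm,m.sum(),"slope deg",np.degrees(np.arctan(p[0])).round(2),"t0",p[1].round(4),"s",np.percentile(s[m],[1,99]).round(4),"z",np.median(B[m,2]).round(4),"t range",np.percentile(t[m],[2,98]).round(4))
    r=cv2.minAreaRect(B[wa,:2].astype(np.float32)*1000);print(r)
    a=np.radians(13.0)
    break
for s0 in np.arange(-.1,.11,.01):
    m=(abs(s-s0)<.003)&(abs(t)<.03)&(B[:,2]>.03)
    f=m&(B[:,2]<.056);w=m&(B[:,2]>.058)
    print(s0.round(3),"floor",f.sum(),np.percentile(t[f],[3,97]).round(4) if f.sum()>5 else "",np.median(B[f,2]).round(4) if f.sum()>5 else "","wall",w.sum(),np.percentile(t[w],[2,98]).round(4) if w.sum()>5 else "",np.percentile(B[w,2],95).round(4) if w.sum()>5 else "")
m=fl;print("floor s",np.percentile(s[m],[0.5,99.5]))
E
```

```text
0 wallL 728 slope deg 1.71 t0 0.0187 s [-0.0911  0.0563] z 0.0699 t range [0.0151 0.021 ]
0 wallR 745 slope deg 1.7 t0 -0.0081 s [-0.0901  0.0568] z 0.0699 t range [-0.0118 -0.0053]
((499.6475830078125, 269.6649169921875), (168.47666931152344, 44.16994857788086), 12.927523612976074)
-0.1 floor 0   wall 0  
-0.09 floor 179 [-0.0084  0.0142] 0.0479 wall 67 [-0.0122  0.0173] 0.0708
-0.08 floor 274 [-0.0165  0.0195] 0.0478 wall 173 [-0.027   0.0295] 0.0707
-0.07 floor 285 [-0.0158  0.0171] 0.0478 wall 304 [-0.0284  0.0297] 0.0704
-0.06 floor 230 [-0.0151  0.0151] 0.0479 wall 198 [-0.0289  0.0291] 0.0705
-0.05 floor 211 [-0.0077  0.0155] 0.0478 wall 71 [-0.0111  0.0182] 0.071
-0.04 floor 205 [-0.0078  0.0157] 0.0479 wall 69 [-0.0106  0.019 ] 0.0714
-0.03 floor 202 [-0.0073  0.0158] 0.048 wall 62 [-0.0101  0.019 ] 0.0716
-0.02 floor 186 [-0.0067  0.0162] 0.048 wall 62 [-0.0102  0.0191] 0.0707
-0.01 floor 192 [-0.0069  0.0166] 0.0479 wall 62 [-0.0097  0.0199] 0.0709
-0.0 floor 185 [-0.0063  0.0166] 0.0481 wall 59 [-0.0092  0.02  ] 0.0706
0.01 floor 187 [-0.006  0.017] 0.048 wall 55 [-0.0094  0.0199] 0.071
0.02 floor 174 [-0.0058  0.0173] 0.0481 wall 57 [-0.0089  0.0209] 0.0708
0.03 floor 164 [-0.0052  0.0176] 0.048 wall 57 [-0.0083  0.0209] 0.0709
0.04 floor 167 [-0.0054  0.0184] 0.0481 wall 45 [-0.0085  0.021 ] 0.0711
0.05 floor 162 [-0.0046  0.0184] 0.048 wall 56 [-0.0079  0.0217] 0.0711
0.06 floor 458 [-0.0288  0.0287] 0.0472 wall 92 [-0.0293  0.0297] 0.07
0.07 floor 220 [-0.0103  0.0243] 0.0479 wall 159 [-0.0296  0.0296] 0.061
0.08 floor 204 [-0.0101  0.0223] 0.048 wall 94 [-0.0291  0.0289] 0.0611
0.09 floor 38 [-0.0054  0.0212] 0.0478 wall 0  
0.1 floor 0   wall 0  
floor s [-0.09082656  0.08723657]
```

Floor z is 0.048 and wall top 0.070, both as expected. Yaw is 14.7° and the origin is about (0.5044,0.2726). I'll hover over part x = -10 mm.

```bash
python3 - <<'E'
from h import *
from bench import ctrl
o=ctrl.get_obs();a=np.radians(14.7)
print(abs(o['dq']).max(),rot(o['eef_rot']).as_matrix().round(3),delta(o,[.4947,.2701,.12],frame([0,0,-1],[np.cos(a),np.sin(a),0])))
E
```

```text
0.018060528380910233 [[ 0.013 -0.208  0.978]
 [-0.011  0.978  0.208]
 [-1.    -0.014  0.01 ]] (array([130.1,   7.5, -13.6]), array([-2.68,  0.57,  0.79]))
```

>>> step_arm --pt "130 7.5 -13.6 -2.7 0.6 0.8 90" --pt "130 7.5 -13.6 -2.7 0.6 0.8 90" --pt "130 7.5 -13.6 -2.7 0.6 0.8 90" --pt "130 7.5 -13.6 -2.7 0.6 0.8 90"

```text
time_s: 4.08
eef_pos: [0.4963, 0.2702, 0.1218]
eef_rot: [0.702, -0.091, 0.701, 0.091]
wrist_force: [-0.2, 0.2, -0.1]
opening: 0.65
```

```bash
python3 - <<'E'
from h import *
from bench import ctrl
o=ctrl.get_obs();a=np.radians(14.7)
print(o['eef_pos'],delta(o,[.4947,.2701,.033],frame([0,0,-1],[np.cos(a),np.sin(a),0])))
E
```

```text
[0.49625493 0.27020023 0.12176754] (array([88.8,  0.2, -1.6]), array([ 0.11,  0.05, -0.05]))
```

>>> step_arm --pt "30 0 -0.5 0 0 0 90" --pt "60 0 -0.5 0 0 0 90" --pt "87 0 -0.5 0 0 0 90" --pt "87 0 -0.5 0 0 0 90" --pt "87 0 -0.5 0 0 0 255" --pt "87 0 -0.5 0 0 0 255" --pt "87 0 -0.5 0 0 0 255" --pt "87 0 -0.5 0 0 0 255" --pt "87 0 -0.5 0 0 0 255"

```text
time_s: 5.2
eef_pos: [0.4973, 0.2703, 0.0362]
eef_rot: [0.703, -0.09, 0.7, 0.092]
wrist_force: [0.2, 0.1, 8.1]
opening: 0.345
```

Gripped: an opening of 0.345 is about 29 mm. Lifting straight up.

>>> step_arm --pt "-15 0 0 0 0 0 255" --pt "-45 0 0 0 0 0 255" --pt "-90 0 0 0 0 0 255" --pt "-150 0 0 0 0 0 255" --pt "-200 0 0 0 0 0 255" --pt "-240 0 0 0 0 0 255" --pt "-240 0 0 0 0 0 255" --pt "-240 0 0 0 0 0 255"

```text
time_s: 6.2
eef_pos: [0.4946, 0.2692, 0.2731]
eef_rot: [0.701, -0.091, 0.702, 0.091]
wrist_force: [0.2, 1.0, -2.9]
opening: 0.339
```

```bash
python3 - <<'E'
from wl import *
o,*_=shot("w3");print(o['eef_pos'],o['wrist_force'],o['opening'],rot(o['eef_rot']).as_matrix().round(3))
E
```

```text
[0.49456228 0.26918915 0.27313946] [ 0.20770498  1.03356877 -2.85810319] 0.33897121561030313 [[-0.001 -0.256  0.967]
 [ 0.001  0.967  0.256]
 [-1.     0.001 -0.001]]
```

View pics/w3.png

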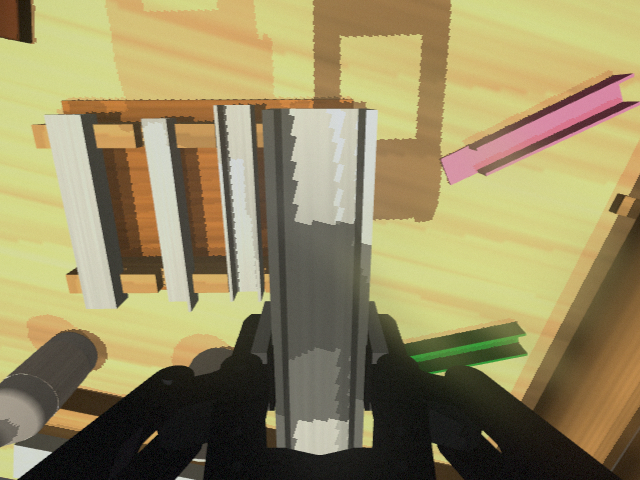

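The channel is held between the fingers. Its rear end is at v≈108, and the tongue side runs behind the gripper palm at v≈450. I'll measure the in-hand pose in the tool frame.

```bash
cat > ih.py <<'E'
from wl import *
def inhand(name):
    z=np.load(f"pics/{name}.npz");d=z['d'];i=ctrl.camera_info("wrist");W=cloud(d,i,i['hand_eye'])  # tool frame
    B=W[95:455,255:385].reshape(-1,3);B=B[np.isfinite(B).all(1)]
    B=B[(abs(B[:,1])<.022)&(abs(B[:,2])<.12)&(B[:,0]>-.05)&(B[:,0]<.025)]
    h=np.histogram(B[:,0],bins=np.arange(-.05,.026,.0025));print(h[0])
    x0=np.median(B[(abs(B[:,1])<.009),0])
    F=B[(abs(B[:,1])<.009)&(abs(B[:,0]-x0)<.01)]
    A=np.c_[F[:,1],F[:,2],np.ones(len(F))];c=np.linalg.lstsq(A,F[:,0],rcond=None)[0];r=A@c-F[:,0]
    m=abs(r)<.002;c=np.linalg.lstsq(A[m],F[m,0],rcond=None)[0]
    print("floor x = %.4f y + %.4f z + %.4f"%tuple(c),"std",(A[m]@c-F[m,0]).std(),"z range",np.percentile(F[:,2],[.5,99.5]).round(4))
    wt=B[(B[:,0]<x0-.0195)&(B[:,0]>x0-.025)]
    for sg in(1,-1):
        w=wt[wt[:,1]*sg>.008]
        if len(w)>20:
            p=np.polyfit(w[:,2],w[:,1],1);print("wall",sg,len(w),"slope deg",np.degrees(np.arctan(p[0])).round(2),"y0 %.4f"%p[1],"z",np.percentile(w[:,2],[.5,99.5]).round(4),"x %.4f"%np.median(w[:,0]))
E
python3 -c "
from ih import *
inhand('w3')"
```

```text
[   98   162   201   171   735   664  6963   822   689   701   637   595
   579   536  3317 20276   109    35    17     0     0     0     0     0
     0     0     0     0     0     0]
floor x = -0.0006 y + 0.0030 z + -0.0117 std 0.0005771358437708798 z range [-0.0815  0.0561]
wall 1 3911 slope deg 0.21 y0 0.0148 z [-0.0814  0.03  ] x -0.0338
wall -1 3895 slope deg -0.33 y0 -0.0126 z [-0.0814  0.03  ] x -0.0338
```

```bash
cat > goal.py <<'E'
from wl import *
yaw,pit=np.radians(84.5),np.radians(20)
n=np.array([np.cos(yaw)*np.cos(pit),np.sin(yaw)*np.cos(pit),-np.sin(pit)])
L=np.array([.587,-.3135,.270]);focus=L+.06*n
M=frame(np.cross(-n,[-n[1]*0+1,0,0]) if 0 else -(np.array([0,0,1])-n*n[2]),-n)
tong=np.array([-.0102,.0005,.0985])
def tcp(back=0): return focus+back*n-M@tong
E
python3 - <<'E'
from goal import *
o=ctrl.get_obs();print(M.round(3),focus,tcp(.08),tcp(0));print(delta(o,tcp(.08),M))
E
```

```text
[[-0.033  0.995 -0.09 ]
 [-0.34  -0.096 -0.935]
 [-0.94  -0.     0.342]] [ 0.59240393 -0.25737801  0.24947879] [ 0.60764857 -0.09383972  0.17884333] [ 0.60044332 -0.16866904  0.20620494]
(array([  92.9, -379.9,   17.2]), array([109.06, -13.55, -19.11]))
```

>>> step_arm --pt "93 -380 17 109 -13.6 -19.1 255" --pt "93 -380 17 109 -13.6 -19.1 255" --pt "93 -380 17 109 -13.6 -19.1 255" --pt "93 -380 17 109 -13.6 -19.1 255" --pt "93 -380 17 109 -13.6 -19.1 255" --pt "93 -380 17 109 -13.6 -19.1 255" --pt "93 -380 17 109 -13.6 -19.1 255" --pt "93 -380 17 109 -13.6 -19.1 255" --pt "93 -380 17 109 -13.6 -19.1 255" --pt "93 -380 17 109 -13.6 -19.1 255"

```text
time_s: 7.5
eef_pos: [0.6072, -0.0934, 0.1775]
eef_rot: [-0.566, -0.411, -0.405, 0.589]
wrist_force: [0.1, -0.5, -1.2]
opening: 0.344
```

>>> step_arm --pt "0 0 0 0 0 0 255" --pt "0 0 0 0 0 0 255"

```text
time_s: 7.75
eef_pos: [0.608, -0.0935, 0.1787]
eef_rot: [-0.568, -0.409, -0.408, 0.586]
wrist_force: [-0.4, 1.1, -1.4]
opening: 0.342
```

```bash
python3 - <<'E'
from goal import *
o=ctrl.get_obs();print(o['opening'],o['q'].round(2));print(delta(o,tcp(.08),M),delta(o,tcp(0),M))
E
```

```text
0.3420652233967316 [-0.17  0.33  1.57 -0.36  1.22 -0.03]
(array([-0.1, -0.3,  0.4]), array([ 4.24, -0.56, -0.77])) (array([-0.9, -6.2, 80.2]), array([ 4.24, -0.56, -0.77]))
```

>>> step_arm --pt "-0.7 -4.5 20 4.2 -0.6 -0.8 255" --pt "-0.7 -4.5 40 4.2 -0.6 -0.8 255" --pt "-0.7 -4.5 60 4.2 -0.6 -0.8 255" --pt "-0.7 -4.5 60 4.2 -0.6 -0.8 255" --pt "-0.7 -4.5 60 4.2 -0.6 -0.8 255"

```text
time_s: 8.38
eef_pos: [0.6027, -0.1499, 0.2004]
eef_rot: [-0.55, -0.426, -0.384, 0.607]
wrist_force: [-0.0, 0.3, -0.7]
opening: 0.344
```

```bash
python3 - <<'E'
from goal import *
from ih import inhand
o=ctrl.get_obs();print(delta(o,tcp(0),M))
o,p,W,T,i=shot("w4");inhand("w4")
cams={}
for nm in("top","scene"):
    p,d=ctrl.camera(nm);cv2.imwrite(f"pics/{nm}4.png",p[:,:,::-1]);cams[nm]=p[:,:,::-1].copy();np.save(f"pics/{nm}4.npy",cloud(d,ctrl.camera_info(nm)))
Mc=rot(o['eef_rot']).as_matrix();te=Mc@tong+o['eef_pos'];print("tongue end pred",te)
def pr(nm,P):
    i=ctrl.camera_info(nm);q=np.linalg.inv(i['T'])@np.r_[P,1];return (q[0]/q[2]*i['fx']+i['cx'],q[1]/q[2]*i['fy']+i['cy'])
a,b=pr("top",te),pr("scene",te);print(a,b,pr("top",L),pr("scene",L))
A=cv2.resize(cams["top"][200:280,435:495+0],(420,560),interpolation=2)
B=cv2.resize(cams["scene"][115:175,210:250],(373,560),interpolation=2)
cv2.imwrite("pics/c5.png",np.hstack([A,B]))
E
```

```text
(array([ 1. , -0.4, 19.7]), array([-0.21,  0.05, -0.04]))
[  101   179   190   165   855   823  6801   762   748   620   647   604
   564   535  5690 17942    52    36    16     0     0     0     0     0
     0     0     0     0     0     0]
floor x = -0.0012 y + 0.0045 z + -0.0119 std 0.0005715305764926091 z range [-0.0827  0.0548]
wall 1 3895 slope deg 0.19 y0 0.0135 z [-0.0824  0.0291] x -0.0341
wall -1 3907 slope deg -0.37 y0 -0.0140 z [-0.0825  0.029 ] x -0.0341
tongue end pred [ 0.59433525 -0.23854771  0.24372586]
(np.float64(430.75999523265386), np.float64(232.38970812567086)) (np.float64(251.669306589529), np.float64(175.45043124695107)) (np.float64(464.77964989183187), np.float64(233.64146438642874)) (np.float64(236.24433503502286), np.float64(153.3039023434501))
```

View pics/c5.png

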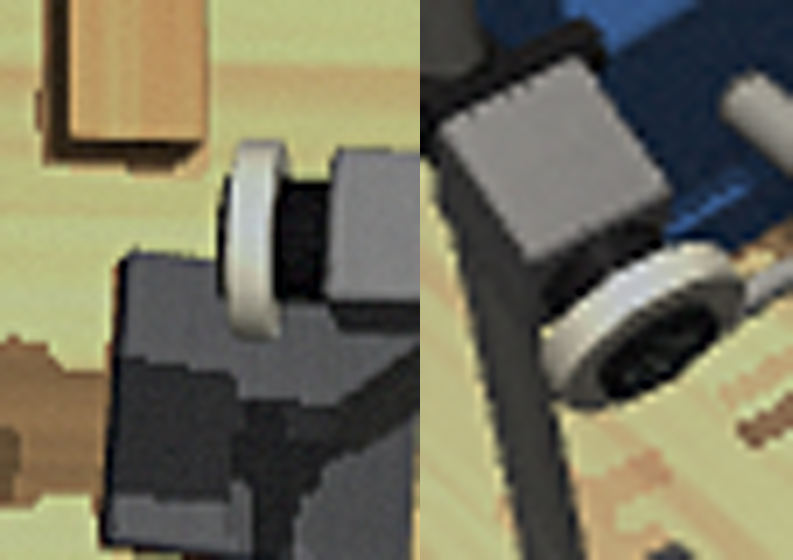

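The crop cut off the tongue. The lens positions agree with my prediction to about 1.5 px: top glass edge near (466,233), scene glass near (236,152). I'll close most of the remaining 20 mm and then check all three cameras.

>>> step_arm --pt "0.5 0 7 0 0 0 255" --pt "1 0 14 -0.2 0 0 255" --pt "1.1 0 20.3 -0.2 0 0 255" --pt "1.1 0 20.3 -0.2 0 0 255" --pt "1.1 0 20.3 -0.2 0 0 255"

```text
time_s: 9.15
eef_pos: [0.6009, -0.1692, 0.2064]
eef_rot: [-0.551, -0.425, -0.385, 0.606]
wrist_force: [0.3, 0.8, -1.0]
opening: 0.342
```

```bash
sed -i 's/^tong=.*/tong=np.array([-.0104,.0,.0977])/' goal.py; python3 - <<'E'
from goal import *
from ih import inhand
o=ctrl.get_obs();print(o['eef_pos'],delta(o,tcp(0),M),o['opening'])
_=shot("w5");inhand("w5")
Mc=rot(o['eef_rot']).as_matrix();te=Mc@tong+o['eef_pos'];print("tongue",te.round(4),"focus",focus.round(4),"px dir err",np.degrees(np.arccos(min(1,-Mc[:,2]@n))))
def pr(nm,P):
    i=ctrl.camera_info(nm);q=np.linalg.inv(i['T'])@np.r_[P,1];return np.array((q[0]/q[2]*i['fx']+i['cx'],q[1]/q[2]*i['fy']+i['cy'])).round(1)
out=[]
for nm in("top","scene"):
    p,d=ctrl.camera(nm);p=p[:,:,::-1].copy();cv2.imwrite(f"pics/{nm}5.png",p)
    W=cloud(d,ctrl.camera_info(nm));np.save(f"pics/{nm}5.npy",W)
    tl,tr=[pr(nm,Mc@(tong+[0,s,0])+o['eef_pos']) for s in(.015,-.015)]
    gt=pr(nm,L+.022*-M[:,0]);print(nm,"tongue",pr(nm,te),tl,tr,"lens",pr(nm,L),"glass top",gt)
    x0,y0=(410,195) if nm=="top" else (210,115)
    print("crop",x0,y0)
    out.append(cv2.resize(p[y0:y0+90,x0:x0+60],(400,600),interpolation=2))
cv2.imwrite("pics/c6.png",np.hstack(out))
E
```

```text
[ 0.60092454 -0.16920842  0.20642823] (array([ 0.2, -0. ,  0.3]), array([-0.03,  0.07, -0.05])) 0.34179682493195035
[   91   176   187   178   851   838  6744   785   714   668   650   599
   564   545  5762 17843    57    40    14     0     0     0     0     0
     0     0     0     0     0     0]
floor x = 0.0006 y + 0.0047 z + -0.0119 std 0.0005734577526699405 z range [-0.0827  0.0549]
wall 1 3912 slope deg 0.17 y0 0.0134 z [-0.0824  0.0292] x -0.0341
wall -1 3901 slope deg -0.37 y0 -0.0140 z [-0.0825  0.0291] x -0.0340
tongue [ 0.5924 -0.257   0.2497] focus [ 0.5924 -0.2574  0.2495] px dir err 0.07636721911386997
top tongue [439.  232.8] [439.5 226.7] [438.5 238.9] lens [464.8 233.6] glass top [463.7 231.2]
crop 410 195
scene tongue [247.9 170.1] [243.4 172.5] [252.3 167.7] lens [236.2 153.3] glass top [236.8 149.8]
crop 210 115
```

View pics/c6.png

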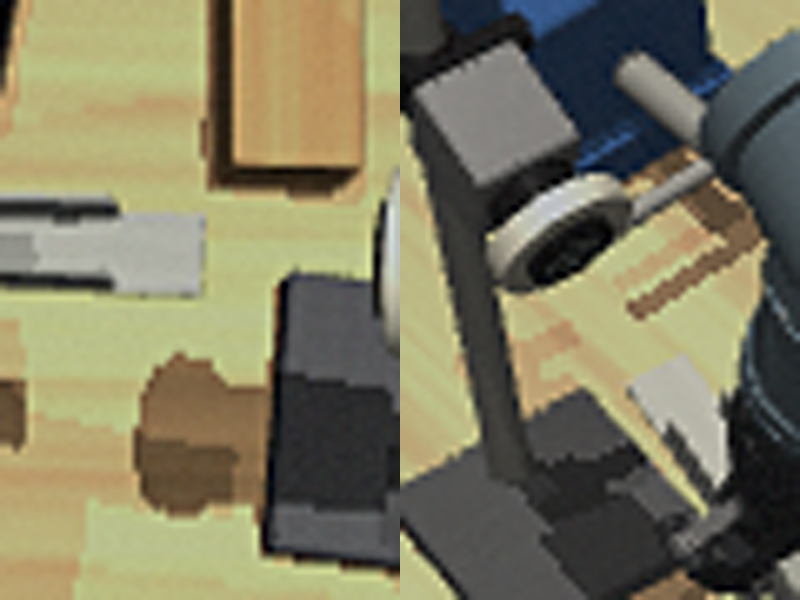

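The top view shows the tongue end at about (440,233) and the scene view at about (248,170.5), both matching prediction within 1 px. The lens reads about 1–2 mm further back than I assumed, so I'll trim forward 1.7 mm and settle.

>>> step_arm --pt "0.2 0 1.7 0 0 0 255" --pt "0.2 0 1.7 0 0 0 255" --pt "0.2 0 1.7 0 0 0 255" --pt "0.2 0 1.7 0 0 0 255" --pt "0.2 0 1.7 0 0 0 255" --pt "0.2 0 1.7 0 0 0 255"

```text
time_s: 10.05
eef_pos: [0.6008, -0.1708, 0.2068]
eef_rot: [-0.551, -0.424, -0.385, 0.606]
wrist_force: [0.3, -0.6, -1.1]
opening: 0.339
```

```bash
python3 - <<'E'
from goal import *
from ih import inhand
o=ctrl.get_obs();print(o['time_s'],delta(o,tcp(0),M),o['opening'],abs(o['dq']).max(),o['wrist_force'])
_=shot("w6");inhand("w6")
p,d=ctrl.camera("top");a=p[:,:,::-1];cv2.imwrite("pics/top6.png",a);b=cv2.imread("pics/top0.png")
Wn=cloud(d,ctrl.camera_info("top"));W0=np.load("pics/topW.npy")
# bystanders unmoved? image difference at each
for nm,(u,v) in dict(mug=(254,188),bottle=(320,184),tray=(386,188),tape=(374,262),square=(370,335),driver=(447,327),block=(453,205),plain=(254,272),angle=(279,263),box=(306,257),stand=(487,250)).items():
    print(nm,round(float(cv2.absdiff(np.ascontiguousarray(a[v-14:v+14,u-14:u+14]),b[v-14:v+14,u-14:u+14]).mean()),1),end="; ")
E
```

```text
10.05 (array([ 0.1, -0.1, -1.4]), array([-0.01,  0.08, -0.06])) 0.3394140414425052 0.002934829424942955 [ 0.31479867 -0.6386322  -1.14227888]
[  105   159   209   166   829   842  6792   768   731   669   633   608
   565   536  5753 17857    60    41    13     0     0     0     0     0
     0     0     0     0     0     0]
floor x = 0.0012 y + 0.0046 z + -0.0119 std 0.0005772531758709691 z range [-0.0827  0.0549]
wall 1 3908 slope deg 0.17 y0 0.0134 z [-0.0824  0.0295] x -0.0341
wall -1 3874 slope deg -0.35 y0 -0.0140 z [-0.0825  0.0289] x -0.0341
mug 10.5; bottle 11.5; tray 57.7; tape 52.1; square 19.6; driver 13.2; block 12.2; plain 12.3; angle 12.3; box 37.9; stand 7.4;
```

View pics/top6.png

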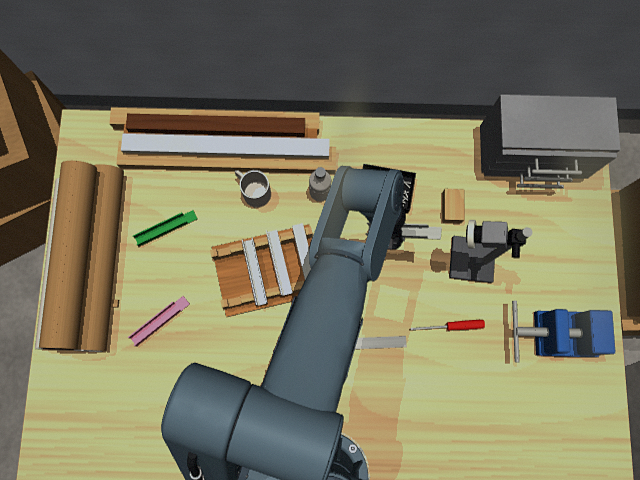

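The tongue points at the ring, with its end at (441,233). The other offcuts and bystanders look unmoved, and the high image differences come only where the arm hides the view. The arm is still, so I'm handing in.

```bash
python3 -c "
from bench import ctrl
print(ctrl.hand_in())"
```

```text
the job is handed in; nothing more can be done
None
```

I took the tongue channel from the leftmost rack slot and am holding it still in front of the inspection camera. It is open side up with the tongue pointing at the lens along the sloping line of sight. I handed the job in at about 10 s of the 35 s allowed.

**Last checks:**
- **Position:** by the arm pose and in-hand measurement, the tongue end is within about 1–2 mm of the focus point.
- **Pointing:** the tool is within 0.1° of the wanted direction. The channel itself sits about 0.3° nose-down in the grip, which I left as it was.
- **Grip:** the opening stayed at about 29 mm and the wrist force was only 1–2 N. The arm was motionless.
- **Surroundings:** every offcut and bystander I could see was unmoved. The arm hides the screw tray and tape measure, and partly hides the box tube and try square, so I could not confirm those from the last picture.

**Disagreements:**
- **Lens height:** the wrist camera read the lens 2–3 mm higher than the stated 270 mm, so I used the stated height.
- **Gap to the lens:** the top and scene cameras showed the gap 1.5–2 mm too long, so I moved the part 1.7 mm closer. I did not re-measure the gap after that move.

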